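# Level the gyro plate and set the controller on it

### The job

Level the perforated plate by turning its red and yellow foot screws until the bubble lies wholly inside the black ring of the vial. Then set the robot controller down gently on the plate, right way up, inside the blue outline and lined up with it, so that its gyro can be zeroed; the bubble must still be inside the ring when you let go and leave. Leave the other things on the bench where they are.

Things in the scene. Friction and masses are not known exactly. Their poses are not given: they have to be found in the camera images.
- platform: The whole levelling platform: plywood board 250 x 330 x 12 mm fixed to the bench, with the perforated plate above it on three feet. Origin at the middle of the board's underside, on the bench; x to the far side, y to the left (330 mm) at yaw 0.
- plate_mid (a point): Perforated aluminium plate 220 x 300 x 8 mm on three feet, over a plywood board 250 x 330 x 12 mm fixed to the bench. This point: the middle of its upper face, about 53 mm above the bench; x to the far side (220 mm), y to the left (300 mm) at yaw 0. The far left foot (dark cap, 10 mm high) does not turn.
- vial_mid (a point): Centre of the round bubble vial (yellow-green disc in a black housing 88 mm across, 12 mm high) at the plate's near right, (-55, -95) mm from its middle; at the disc's top, about 67 mm above the bench; axes as the plate's. A black ring of 29 mm inner diameter is printed round it.
- bubble_mid (a point): Centre of the white bubble, a flat disc 21 mm across over the vial (look only, cannot be touched). It drifts to the high side of the plate and settles within 1 s. It is wholly inside the ring when less than 4 mm from vial_mid. It starts 11 to 27 mm off, too far to the plate's -x (red screw too high) and +y (yellow screw too low).
- knob_a: Red foot screw, near left of the plate, (-80, 120) mm from its middle: upright wing 64 x 16 x 28 mm, from 16 to 44 mm above the plate, on a dark hub 28 mm across. Origin on its axis at the plate's upper face, x along the wing, z up. Clockwise from above raises this corner: bubble moves to the plate's -x, 13.5 mm per rad (counter-clockwise: +x). Friction 0.1 N m; stays put; does not rise.
- knob_b: Yellow foot screw, far right of the plate, (80, -120) mm from its middle; shape, size, origin, axes and friction as the red one. Clockwise from above raises this corner: bubble moves to the plate's -y, 9.0 mm per rad (counter-clockwise: +y).
- outline_mid (a point): Middle of the blue outline painted on the plate's upper face, on that face, (0, 22) mm from the plate's middle; axes as the plate's. Inside its line the outline is 134 mm long (plate x) and 84 mm wide (plate y).
- controller: Robot controller brick, grey below and white above, with a dark green display and an orange button: 110 mm long (own x), 60 mm wide (own y), 46 mm high, about 0.3 kg. Origin at the middle of its underside, z up. It starts lying on the bench to the right of the platform. Either end may face away from the robot on the plate.
- channel: Bystander: white perforated U channel 200 x 32 x 32 mm, on the left of the platform. Origin at the middle of its underside, x along it.
- battery: Bystander: blue battery pack 140 x 46 x 26 mm, on the near left. Origin at the middle of its underside, x along it.
- gear: Bystander: orange gear wheel 78 mm across, 12 mm thick, lying at the far left. Origin at the middle of its underside.
- wheel: Bystander: rubber-tyred wheel 84 mm across, 34 mm thick, lying flat at the far right. Origin at the middle of its underside.
- screwdriver: Bystander: red-handled screwdriver lying near the robot, to the right. Origin at its underside, x along it.
- wrench: Bystander: steel wrench lying at the right, beyond the controller. Origin at its underside, x along it.
Not all that is in view belongs to the job. Leave any brown or turquoise look-alike of the controller alone.

How it is judged:
By the outcome, as a careful person would: the job done as asked, in the order asked, and still so for the second after the job is handed in, with the robot touching nothing.
It also fails if it takes over 61 s, if anything falls off the work surface, if the arm or the gripper's body presses on something with over 40 N, if the wrist force passes 120 N, or if a joint passes its speed limit or range.

### The arm

A 7-joint arm with a two-finger parallel gripper is mounted at the origin on the work surface. World frame = base frame: x ahead of the robot, y to its left, z up, the work surface at z = 0. Lengths are in m, angles in rad, forces in N, time in s.
With the tool pointing down it reaches from about 0.4 to 0.875 m from the base axis. Payload 19.3 kg.
Tool frame: the origin (TCP) lies at the very end of the fingers, on their centre line; the grasp point (between the pads) lies 19 mm behind it; z points along the fingers, y is the line along which they close (so a half turn about z gives the same grasp; the last joint's range is limited). The gripper opens to 85 mm and grips with 20 to 120 N. Pads are 22 mm wide; open, the fingers measure 114 mm over their backs; the gripper's body (76 mm by 85 mm) begins 54 mm behind the grasp point. The pads swing forward as they close: fully open they stand 13 mm farther back than shut.
Start: joints at [-1.299, 0.521, -0.036, 1.599, 0.021, 1.021, -0.113], TCP at [0.21, 0.589, 0.231] pointing down, gripper open.
Joint ranges: [-2.91, 2.91], [-0.3, 2.13], [-1.5, 1.42], [0.17, 2.43], [-1.26, 4.41], [0.16, 1.93], [-2.52, 2.52]. Speed limits (rad/s): [1.89, 1.89, 2.39, 2.39, 3.01, 3.01, 3.01].

### API

Orientations are given as [roll, pitch, yaw] about the fixed x, y, z axes, in that order (R = Rz(yaw) Ry(pitch) Rx(roll)).
In Python, from workcell import bot gives the robot as it stands. The module is installed in compiled form; this text tells all that it offers.
- The arm moves only by the tool apply_moves, never from a script. Its arguments are lists of equal length, an entry for each row: "claw": the finger opening in m, from 0 to 0.0854; "xyz": the shift along the tool's x, y, z in m, a list of three; "twist": the turn, a rotation vector about the tool's x, y, z in rad, a list of three. A call has 1 to 20 rows; each row shifts and turns the commanded pose from where the row before left it, along the tool's axes as they then stand; what a row does not reach is not made up. A row lasts 1/10 s, in which the tool goes at most 50 mm and 8.59 degrees, less where a joint would pass 70% of its speed; a pose out of reach is approached as far as the arm can. A call with a gripper value outside its range is refused whole. The fingers move at their own pace and stop on an object; "force" is the grip in N (left out, the last holds). Time passes only in rows, so rows that do not move let the fingers close. It gives the time, the measured TCP pose, the force, the opening and the grip force at its end, in the units of the state.
- bot.observe(): the state, without advancing time (a new reading comes with each control period).
- bot.grab_frame(name): name is "side" or "top" or "wrist"; returns a dict with "img" (400x640x3 uint8, red, green, blue), "vfov" (degrees; the focal length in pixels is half the picture's height over the tangent of half this angle, whatever the lens; pixels are square), "cx", "cy" (the principal point, pixels), "view" (4x4, takes a point from world to camera coordinates). Camera axes: x right, y up, looking along -z (the intrinsics and any distortion apply to the point x, -y, -z); pixel columns grow to the right and rows downward; lengths in m; the calibration is good to about 2 mm. The wrist camera is an equidistant fisheye: a pixel r from the principal point sees the ray r / f radians off the axis. A picture is of the moment at which its call begins. There is no depth.
- bot.job_done(): hands the job in; it is judged then, once.
Trained networks look in the newest picture that a camera, given by its name, has taken for a name from the list of things; names that differ only in an ending like _2 or _b are one class to them, and where a whole thing is asked for, a point or a joint stands for the part that bears it (a point fixed in the world has none). Each returns a list of dicts, best first, with "score" (0 to 1); they miss things now and then, are a little off and sometimes report something else, mostly with a low value. They report only what shows in the picture. A call takes as long as a camera call. They do not tell look-alikes from the thing itself.
- bot.find_in(camera, query): "position" ([x, y, z] in m, in world coordinates, good to about 4 mm: the middle of the surface that is visible of it).
The state is a dict: "clock": time; "qpos": joint angles; "qd": joint speeds; "joint_efforts": joint torques, N m; "position": TCP position; "tool_rot": TCP orientation; "force": force on the tool from outside, world axes, zero at the start; "moment": the same for the moment, N m; "grip_width": finger opening in m; "finger_force": force on a finger pad.
Only numpy, scipy, OpenCV 4.12 (cv2) and the standard library are available. Lean on these libraries where they do the work, as an engineer would, in place of code of your own. Each camera call takes 0.05 s, during which the arm holds its last target. There are 200 camera calls.

## Working session

There is one attempt and no reset: what is moved stays moved. The work goes in short steps, Python scripts to look and compute and a tool call to move; the robot and the scene stay as the last step left them, time stands still between calls to the robot, and variables do not carry over. Pictures are saved under pics/ and viewed, at most 10 in all, crops included, and the job is handed in when it is done.

Besides the shell and the picture viewer there is one more tool, called after "Emit:" as a command line: name --argument value ..., lists and objects as JSON in quotes. apply_moves: Moves the arm, as the interface text tells. Its arguments: {"type":"object","properties":{"claw":{"type":"array"},"xyz":{"type":"array"},"twist":{"type":"array"},"force":{"type":"number"}},"required":["claw","xyz","twist"]}

```bash
mkdir -p pics; cat > h.py <<'E'
import numpy as np, cv2
from workcell import bot
def snap(n,fn=None):
    f=bot.grab_frame(n)
    if fn: cv2.imwrite(fn,f["img"][:,:,::-1])
    return f
def foc(f): return 200/np.tan(np.radians(f["vfov"])/2)
def proj(f,p):
    c=f["view"]@np.r_[p,1]; F=foc(f)
    return f["cx"]+F*c[0]/-c[2], f["cy"]-F*c[1]/-c[2]
def unproj(f,u,v,z):
    F=foc(f); d=np.array([(u-f["cx"])/F,-(v-f["cy"])/F,-1.])
    V=np.linalg.inv(f["view"]); o=V[:3,3]; w=V[:3,:3]@d
    return o+w*(z-o[2])/w[2]
E
python3 - <<'E'
from h import *
f=snap("top","pics/top.png")
for q in ["platform","plate_mid","vial_mid","bubble_mid","knob_a","knob_b","outline_mid","controller","screwdriver"]:
    print(q,[(np.round(r["position"],3).tolist(),round(r["score"],2),np.round(proj(f,r["position"])).tolist()) for r in bot.find_in("top",q)[:3]])
s=snap("side","pics/side.png")
o=bot.observe();print(o["position"],o["tool_rot"],o["clock"])
E
```

```text
platform [([0.542, -0.005, 0.052], 0.91, [274.0, 194.0])]
plate_mid [([0.555, -0.004, 0.051], 0.76, [274.0, 190.0])]
vial_mid [([0.558, -0.001, 0.05], 0.62, [273.0, 189.0]), ([0.492, 0.124, 0.094], 0.17, [231.0, 210.0])]
bubble_mid []
knob_a [([0.693, 0.372, 0.013], 0.66, [160.0, 162.0]), ([0.493, 0.123, 0.096], 0.5, [231.0, 210.0])]
knob_b [([0.693, 0.372, 0.013], 0.66, [160.0, 162.0]), ([0.493, 0.123, 0.096], 0.5, [231.0, 210.0])]
outline_mid [([0.555, -0.004, 0.053], 0.65, [274.0, 190.0]), ([0.464, -0.357, 0.039], 0.25, [387.0, 210.0])]
controller [([0.463, -0.362, 0.046], 0.92, [389.0, 210.0]), ([0.348, -0.664, 0.049], 0.89, [491.0, 239.0]), ([0.35, -0.491, 0.045], 0.77, [435.0, 242.0])]
screwdriver [([0.344, -0.299, 0.025], 0.65, [372.0, 250.0])]
[0.20952043 0.58881351 0.23129498] [-3.14155411e+00 -3.52430538e-06  2.79971849e+00] 0.55
```

View pics/top.png

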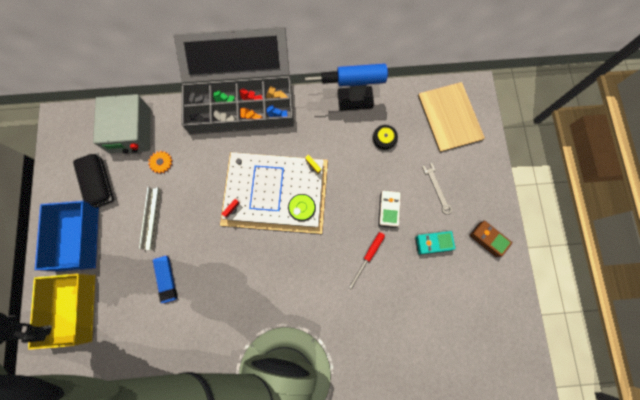

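View pics/side.png

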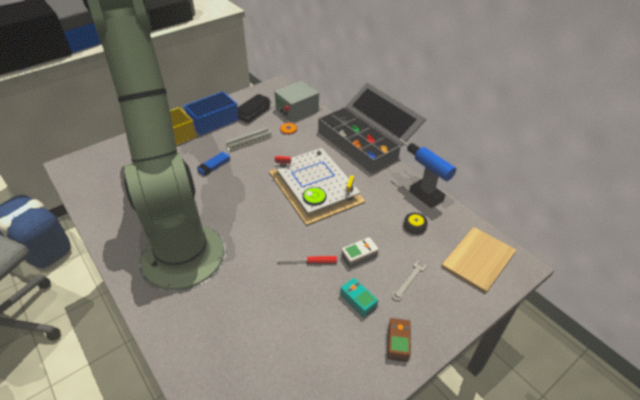

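The top view shows three lookalikes: white/grey at (389,210), turquoise at (435,242) and brown at (491,238). By the description I choose the white one, and I'll check it in a close crop.

```bash
cat >> h.py <<'E'
def blob(img,lo,hi,box=None,k=1):
    h=cv2.cvtColor(img,cv2.COLOR_RGB2HSV); m=cv2.inRange(h,lo,hi)
    if box: 
        z=np.zeros_like(m); x0,y0,x1,y1=box; z[y0:y1,x0:x1]=m[y0:y1,x0:x1]; m=z
    return m
def mrect(m):
    c=max(cv2.findContours(m,0,1)[0],key=cv2.contourArea); return c,cv2.minAreaRect(c)
E
python3 - <<'E'
from h import *
f=snap("top"); I=f["img"]
A=cv2.resize(I[145:240,215:335],None,fx=5,fy=5,interpolation=2)
B=cv2.resize(I[180:262,370:520],None,fx=1.3*1,fy=1.3,interpolation=2)
B=cv2.resize(I[183:233,372:408],None,fx=5,fy=5,interpolation=2)
C=np.zeros((475,790,3),np.uint8);C[:,:600]=A;C[:250,600:780]=B
cv2.imwrite("pics/crop.png",C[:,:,::-1])
def ang(m,z):
    c,r=mrect(m);ys,xs=np.nonzero(m);P=np.array([unproj(f,x,y,z)[:2] for x,y in zip(xs,ys)])
    w,V=np.linalg.eigh(np.cov(P.T));return P.mean(0).round(3),np.degrees(np.arctan2(V[1,1],V[0,1])).round(1),len(xs),np.sqrt(w*12).round(3)
print("a",ang(blob(I,(0,140,80),(8,255,255),(215,195,245,220)),.085))
print("a2",ang(blob(I,(172,140,80),(180,255,255),(215,195,245,220)),.085)) if blob(I,(172,140,80),(180,255,255),(215,195,245,220)).any() else 0
print("b",ang(blob(I,(22,140,120),(32,255,255),(300,150,325,178)),.085))
print("vial",ang(blob(I,(33,120,100),(50,255,255),(280,185,325,225)),.067))
print("outl",ang(blob(I,(100,80,60),(130,255,255),(240,155,292,218)),.053))
m=blob(I,(0,0,150),(180,70,255),(374,185,405,232));print("ctrl",ang(m,.046),mrect(m)[1])
E
```

```text
a (array([0.501, 0.129]), np.float64(135.0), 117, array([0.019, 0.059]))
b (array([ 0.622, -0.134]), np.float64(-146.1), 104, array([0.017, 0.064]))
vial (array([ 0.491, -0.09 ]), np.float64(-143.8), 473, array([0.069, 0.073]))
outl (array([0.563, 0.016]), np.float64(170.5), 188, array([0.134, 0.187]))
ctrl (array([ 0.48 , -0.366]), np.float64(174.1), 1069, array([0.106, 0.148])) ((389.0, 208.0), (46.0, 30.0), 90.0)
```

View pics/crop.png

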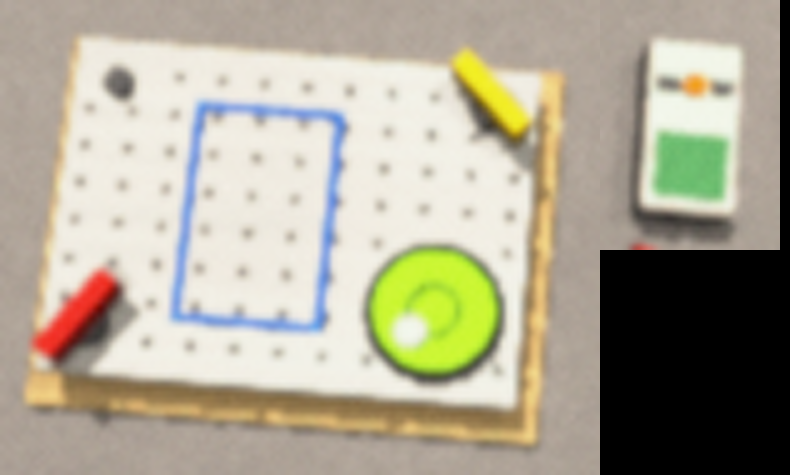

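The white brick with the green display and orange button is the controller. The bubble is at crop (409,330) and the ring centre at (434,310). Next I'll get the plate pose from the outline corners and plan the first move.

```bash
cat >> h.py <<'E'
def plan(p,yaw=None):
    o=bot.observe(); y=o["tool_rot"][2]; d=np.array(p)-o["position"]; c,s=np.cos(y),np.sin(y)
    print("tool shift",np.round([c*d[0]+s*d[1], s*d[0]-c*d[1], -d[2]],4),"dist",round(np.linalg.norm(d),3),
      "" if yaw is None else "twist z %.3f"%-((yaw-y+np.pi)%(2*np.pi)-np.pi), "yaw %.3f q7 %.3f"%(y,o["qpos"][6]), "t",o["clock"])
E
python3 - <<'E'
from h import *
f=snap("top")
C=[unproj(f,215+u/5-.4,145+v/5-.4,.053)[:2] for u,v in [(203,105),(340,117),(323,327),(175,318)]]  # FL FR NR NL
C=np.array(C);print(C.round(3)); mid=C.mean(0)
dx=C[0]-C[3]+C[1]-C[2]; dy=C[0]-C[1]+C[3]-C[2]
print(mid,np.degrees(np.arctan2(dx[1],dx[0])),np.degrees(np.arctan2(-dy[0],dy[1])),np.linalg.norm(dx)/2,np.linalg.norm(dy)/2)
cc=np.array([unproj(f,372+(u-600)/5-.4,183+v/5-.4,.046)[:2] for u,v in [(650,38),(743,44),(733,215),(638,208)]]);print(cc.round(3),cc.mean(0))
plan([.44,.13,.28],2.356)
E
```

```text
[[ 0.641  0.05 ]
 [ 0.626 -0.037]
 [ 0.489 -0.018]
 [ 0.502  0.074]]
[0.56451384 0.0174588 ] -8.791386619746286 -8.968803167320598 0.1392527105348354 0.09083384470119647
[[ 0.529 -0.346]
 [ 0.52  -0.405]
 [ 0.411 -0.384]
 [ 0.42  -0.326]] [ 0.47013011 -0.36544915]
tool shift [-0.3709 -0.355  -0.0487] dist 0.516 twist z 0.444 yaw 2.800 q7 -0.113 t 0.65
```

Emit:
apply_moves --claw '[0.085,0.085,0.085,0.085,0.085,0.085,0.085,0.085,0.085,0.085,0.085,0.085,0.085,0.085,0.085,0.085]' --xyz '[[-0.031,-0.03,-0.004],[-0.031,-0.03,-0.004],[-0.031,-0.03,-0.004],[-0.031,-0.03,-0.004],[-0.031,-0.03,-0.004],[-0.031,-0.03,-0.004],[-0.031,-0.03,-0.004],[-0.031,-0.03,-0.004],[-0.031,-0.03,-0.004],[-0.031,-0.03,-0.004],[-0.031,-0.03,-0.004],[-0.03,-0.025,-0.004],[0,0,0],[0,0,0],[0,0,0],[0,0,0]]' --twist '[[0,0,0],[0,0,0],[0,0,0],[0,0,0],[0,0,0],[0,0,0],[0,0,0],[0,0,0],[0,0,0],[0,0,0],[0,0,0],[0,0,0],[0,0,0.148],[0,0,0.148],[0,0,0.148],[0,0,0]]'

```text
clock: 2.25
position: [0.4401, 0.13, 0.2794]
tool_rot: [3.141, 0.0, 2.353]
force: [-0.8, 0.8, -0.0]
grip_width: 0.0845
finger_force: 0.0
```

```bash
cat >> h.py <<'E'
def fray(f,u,v,z):
    F=foc(f); d=np.array([u-f["cx"],v-f["cy"]]); r=np.hypot(*d); t=r/F
    dc=np.array([d[0]/r*np.sin(t),-d[1]/r*np.sin(t),-np.cos(t)])
    V=np.linalg.inv(f["view"]); w=V[:3,:3]@dc; o=V[:3,3]
    return o+w*(z-o[2])/w[2]
def fproj(f,p):
    c=f["view"]@np.r_[p,1]; d=np.array([c[0],-c[1]]); n=np.hypot(*d); t=np.arctan2(n,-c[2])
    return np.array([f["cx"],f["cy"]])+foc(f)*t*d/n
E
python3 - <<'E'
from h import *
f=snap("wrist","pics/w1.png")
print(f["vfov"],f["cx"],f["cy"],np.linalg.inv(f["view"]).round(3).tolist())
for p in [[.5,.127,.09],[.491,-.09,.067],[.622,-.135,.09]]: print(fproj(f,p))
plan([.5,.127,.12],2.356)
E
```

```text
65.70646984690485 319.6076248514118 198.24425101658923 [[0.71, -0.666, -0.23, 0.381], [0.705, 0.67, 0.233, 0.191], [-0.001, -0.327, 0.945, 0.422], [0.0, 0.0, 0.0, 1.0]]
[353.84959977 210.35197548]
[237.7381541 298.0798394]
[283.23184586 366.82982828]
tool shift [-0.0448  0.0401  0.1594] dist 0.17 twist z 0.003 yaw 2.359 q7 0.434 t 2.3
```

View pics/w1.png

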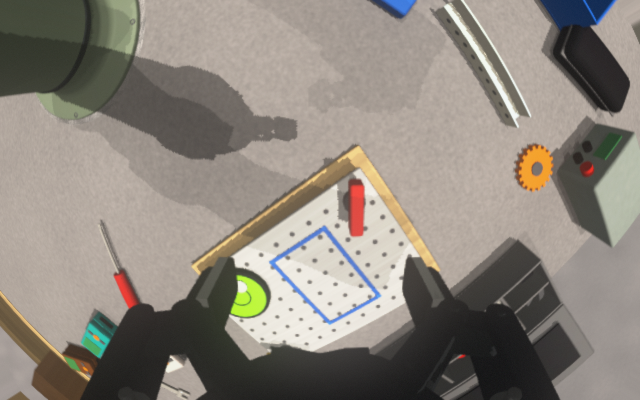

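The wrist view shows the red knob at (357,208), the outline at (325,275), and the vial at (245,297), half hidden by a finger. I'll refine the red wing from this picture.

```bash
cat >> h.py <<'E'
def fang(f,m,z):
    n,l,s,_=cv2.connectedComponentsWithStats(m); k=1+np.argmax(s[1:,4]); ys,xs=np.nonzero(l==k)
    P=np.array([fray(f,x,y,z)[:2] for x,y in zip(xs,ys)]); (c,wh,a)=cv2.minAreaRect((P*1000).astype(np.float32))
    w,V=np.linalg.eigh(np.cov(P.T)); return np.round(c,1),np.round(wh,1),"ang",round(float(np.degrees(np.arctan2(V[1,1],V[0,1])))%180,1),"mean",P.mean(0).round(4),len(xs)
E
python3 - <<'E'
from h import *
f=snap("wrist"); I=f["img"]
hsv=cv2.cvtColor(I,cv2.COLOR_RGB2HSV)
m=blob(I,(0,150,60),(8,255,255),(335,170,380,245))|blob(I,(172,150,60),(180,255,255),(335,170,380,245))
m2=m&cv2.inRange(hsv[:,:,2],190,255)
for mm in (m,m2):print(fang(f,mm,.09),cv2.boundingRect(mm))
o=fang(f,blob(I,(105,130,90),(125,255,255),(262,220,388,330)),.053);print(o)
E
```

```text
(array([502.5, 129.2]), array([15. , 62.6]), 'ang', 137.3, 'mean', array([0.5011, 0.1298]), 636) (350, 185, 14, 51)
(array([503.1, 129. ]), array([13. , 61.5]), 'ang', 136.6, 'mean', array([0.5022, 0.1296]), 572) (351, 186, 12, 50)
(array([564.4,  19.6]), array([ 94.6, 143.6]), 'ang', 171.7, 'mean', array([0.5563, 0.0235]), 684)
```

Emit:
apply_moves --claw '[0.06,0.05,0.05,0.05,0.05,0.05,0.05,0.05,0.05,0.0,0.0,0.0,0.0,0.0,0.0]' --xyz '[[-0.022,0.0215,0.02],[-0.022,0.0215,0.02],[0,0,0.04],[0,0,0.04],[0,0,0.04],[0,0,0.03],[0,0,0.02],[0,0,0],[0,0,0],[0,0,0],[0,0,0],[0,0,0],[0,0,0],[0,0,0],[0,0,0]]' --twist '[[0,0,0],[0,0,-0.038],[0,0,0],[0,0,0],[0,0,0],[0,0,0],[0,0,0],[0,0,0],[0,0,0],[0,0,0],[0,0,0],[0,0,0],[0,0,0],[0,0,0],[0,0,0]]' --force 25

```text
clock: 3.85
position: [0.5013, 0.1285, 0.0704]
tool_rot: [-3.141, 0.0, 2.394]
force: [-7.3, -6.3, 15.7]
grip_width: 0.0156
finger_force: 25.3
```

```bash
cat >> h.py <<'E'
def bubble(yaw=np.radians(-8.9),fn=None):
    f=snap("top"); I=f["img"]; g=cv2.resize(I[175:235,270:335],None,fx=12,fy=12,interpolation=cv2.INTER_CUBIC)
    if fn: cv2.imwrite(fn,g[:,:,::-1])
    h=cv2.cvtColor(g,cv2.COLOR_RGB2HSV); v=cv2.inRange(h,(30,110,90),(50,255,255))
    c=max(cv2.findContours(v,0,1)[0],key=cv2.contourArea); hull=cv2.convexHull(c); (e,ax,_)=cv2.fitEllipse(hull)
    disc=np.zeros(v.shape,np.uint8); cv2.fillPoly(disc,[hull],255); disc=cv2.erode(disc,np.ones((40,40)))
    w=cv2.inRange(h,(0,0,175),(180,115,255))&disc
    M=cv2.moments(w,True); b=(M["m10"]/M["m00"],M["m01"]/M["m00"])
    P=[unproj(f,270+(u+.5)/12-.5,175+(q+.5)/12-.5,.067)[:2] for u,q in (e,b)]
    d=P[1]-P[0]; c,s=np.cos(yaw),np.sin(yaw)
    print("vial",P[0].round(4),"ax",np.round(ax,0),"bubble area",M["m00"],"offset plate mm",np.round([1000*(c*d[0]+s*d[1]),1000*(-s*d[0]+c*d[1])],1))
E
python3 - <<'E'
from h import *
o=bot.observe();print(o["moment"],o["position"],o["force"])
bubble(fn="pics/bub.png")
E
```

```text
[-1.26140878  1.49241636  0.02137001] [0.50125751 0.1285318  0.07037043] [-7.29148592 -6.33076405 15.66159124]
vial [ 0.4903 -0.0883] ax [309. 315.] bubble area 6725.0 offset plate mm [-13.1  14.2]
```

View pics/bub.png

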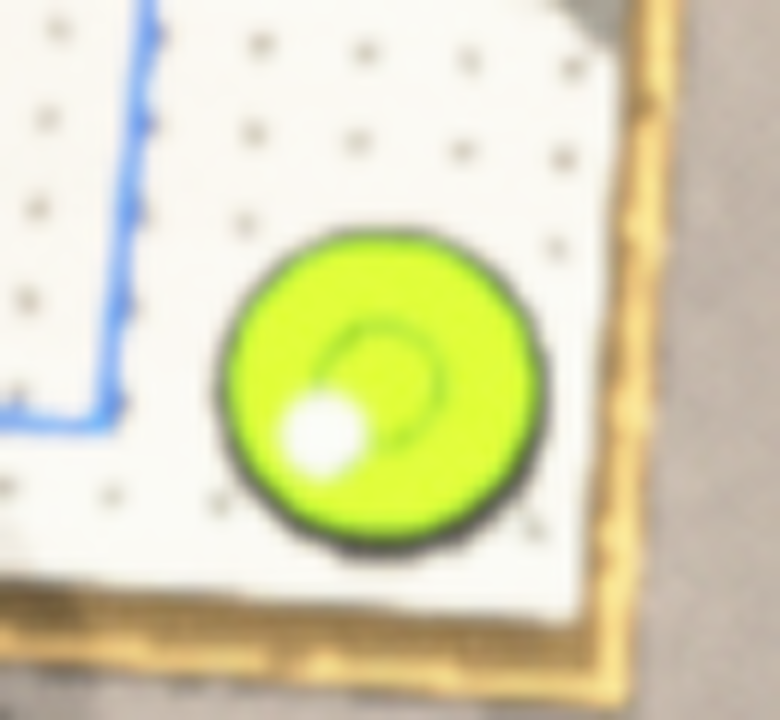

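Bubble at crop (323,435), ring centre (381,385). The red screw needs about 0.97 rad counter-clockwise.

Emit:
apply_moves --claw '[0.0,0.0,0.0,0.0,0.0,0.0,0.0,0.0,0.0,0.0,0.0]' --xyz '[[0,0,0],[0,0,0],[0,0,0],[0,0,0],[0,0,0],[0,0,0],[0,0,0],[0,0,0],[0,0,0],[0,0,0],[0,0,0]]' --twist '[[0,0,-0.12],[0,0,-0.12],[0,0,-0.12],[0,0,-0.12],[0,0,-0.12],[0,0,-0.12],[0,0,-0.12],[0,0,-0.13],[0,0,0],[0,0,0],[0,0,0]]' --force 40

```text
clock: 5.0
position: [0.5012, 0.1283, 0.0704]
tool_rot: [-3.14, -0.001, -2.92]
force: [-8.4, -6.7, 18.3]
grip_width: 0.0154
finger_force: 43.0
```

```bash
python3 - <<'E'
from h import *
bubble()
E
```

```text
vial [ 0.49   -0.0882] ax [310. 315.] bubble area 6487.0 offset plate mm [-4.9 14.3]
```

Emit:
apply_moves --claw '[0.0,0.0,0.0,0.0,0.0,0.0]' --xyz '[[0,0,0],[0,0,0],[0,0,0],[0,0,0],[0,0,0],[0,0,0]]' --twist '[[0,0,0],[0,0,0],[0,0,0],[0,0,0],[0,0,0],[0,0,0]]'

```text
clock: 5.65
position: [0.5012, 0.1283, 0.0704]
tool_rot: [-3.14, -0.001, -2.92]
force: [-8.3, -7.0, 18.4]
grip_width: 0.0154
finger_force: 43.0
```

```bash
python3 - <<'E'
from h import *
bubble(fn="pics/bub2.png")
E
```

```text
vial [ 0.4899 -0.0882] ax [310. 315.] bubble area 6345.0 offset plate mm [ 0.4 14.4]
```

Emit:
apply_moves --claw '[0.05,0.085,0.085,0.085,0.085,0.085,0.085,0.085,0.085,0.085,0.085,0.085,0.085,0.085,0.085,0.085,0.085,0.085]' --xyz '[[0,0,0],[0,0,0],[0,0,-0.02],[0,0,-0.04],[0,0,-0.04],[0,0,-0.03],[-0.0075,-0.0354,0],[-0.0075,-0.0354,0],[-0.0075,-0.0354,0],[-0.0075,-0.0354,0],[-0.0075,-0.0354,0],[-0.0075,-0.0354,0],[-0.0075,-0.0354,0],[-0.0075,-0.0354,0],[0,0,0],[0,0,0],[0,0,0],[0,0,0]]' --twist '[[0,0,0],[0,0,0],[0,0,0],[0,0,0],[0,0,0],[0,0,0],[0,0,0],[0,0,0],[0,0,0],[0,0,0],[0,0,0],[0,0,0],[0,0,0],[0,0,0],[0,0,-0.123],[0,0,-0.123],[0,0,-0.123],[0,0,0]]'

```text
clock: 7.5
position: [0.6225, -0.1339, 0.1995]
tool_rot: [-3.142, 0.0, -2.548]
force: [-0.8, -1.1, -1.0]
grip_width: 0.0846
finger_force: 0.0
```

```bash
python3 - <<'E'
from h import *
f=snap("wrist","pics/w2.png"); I=f["img"]
x,y=fproj(f,[.6216,-.135,.09]).astype(int);print(x,y)
m=blob(I,(20,150,90),(31,255,255),(x-60,y-60,x+60,y+60))
for z in (.09,.097):print(fang(f,m,z),cv2.boundingRect(m))
print(bot.observe()["qpos"].round(2))
E
```

```text
317 192
(array([ 621.8, -132.2]), array([64.8, 15.9]), 'ang', 35.8, 'mean', array([ 0.6207, -0.1332]), 1267) (310, 158, 20, 72)
(array([ 619.9, -133.6]), array([63. , 15.4]), 'ang', 35.8, 'mean', array([ 0.6188, -0.1344]), 1267) (310, 158, 20, 72)
[ 0.22  0.58 -0.15  1.59  0.1   0.98  2.2 ]
```

View pics/w2.png

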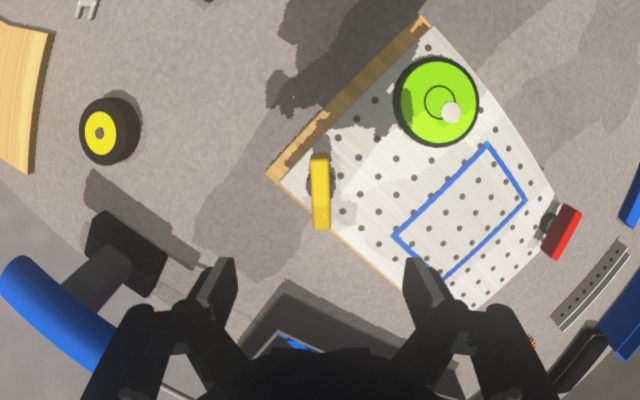

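The yellow knob is at (320,193) in the wrist view, and the bubble now lies purely to the side at (450,112). I'll grip the yellow wing, turning the clockwise part in the same call (14.4/9 ≈ 1.6 rad).

Emit:
apply_moves --claw '[0.05,0.05,0.05,0.05,0.05,0.05,0.0,0.0,0.0,0.0,0.0]' --xyz '[[0.001,0.002,0.02],[0,0,0.04],[0,0,0.035],[0,0,0.02],[0,0,0.0145],[0,0,0],[0,0,0],[0,0,0],[0,0,0],[0,0,0],[0,0,0]]' --twist '[[0,0,-0.03],[0,0,0],[0,0,0],[0,0,0],[0,0,0],[0,0,0],[0,0,0],[0,0,0],[0,0,0],[0,0,0],[0,0,0]]' --force 40

```text
clock: 8.65
position: [0.6218, -0.1335, 0.0713]
tool_rot: [-3.139, 0.002, -2.521]
force: [2.2, -3.9, 6.4]
grip_width: 0.015
finger_force: 43.8
```

Emit:
apply_moves --claw '[0.0,0.0,0.0,0.0,0.0,0.0,0.0,0.0,0.0,0.0,0.0,0.0,0.0,0.0,0.0,0.0,0.0,0.0,0.0,0.0]' --xyz '[[0,0,0],[0,0,0],[0,0,0],[0,0,0],[0,0,0],[0,0,0],[0,0,0],[0,0,0],[0,0,0],[0,0,0],[0,0,0],[0,0,0],[0,0,0],[0,0,0],[0,0,0],[0,0,0],[0,0,0],[0,0,0],[0,0,0],[0,0,0]]' --twist '[[0,0,0.12],[0,0,0.12],[0,0,0.12],[0,0,0.12],[0,0,0.12],[0,0,0.12],[0,0,0.12],[0,0,0.12],[0,0,0.12],[0,0,0.12],[0,0,0.12],[0,0,0.12],[0,0,0.12],[0,0,0.04],[0,0,0],[0,0,0],[0,0,0],[0,0,0],[0,0,0],[0,0,0]]'

```text
clock: 10.65
position: [0.6216, -0.1349, 0.0714]
tool_rot: [3.14, 0.004, 2.161]
force: [3.0, -11.0, 5.3]
grip_width: 0.0152
finger_force: 43.7
```

```bash
python3 - <<'E'
from h import *
bubble(fn="pics/bub3.png"); o=bot.observe(); print(o["qpos"].round(2))
E
```

```text
vial [ 0.4905 -0.0879] ax [310. 315.] bubble area 6240.0 offset plate mm [-0.2 -0.2]
[-0.07  0.76  0.29  1.7  -0.29  0.73  0.96]
```

Emit:
apply_moves --claw '[0.05,0.085,0.085,0.085,0.085,0.085,0.085,0.085,0.085,0.085,0.085,0.085,0.085,0.085,0.085,0.085,0.085,0.085,0.085]' --xyz '[[0,0,0],[0,0,0],[0,0,-0.03],[0,0,-0.05],[0,0,-0.04],[-0.0153,-0.0363,0],[-0.0153,-0.0363,0],[-0.0153,-0.0363,0],[-0.0153,-0.0363,0],[-0.0153,-0.0363,0],[-0.0153,-0.0363,0],[-0.0153,-0.0363,0],[0,0,0],[0,0,0],[0,0,0],[0,0,0],[0,0,0],[0,0,0],[0,0,0]]' --twist '[[0,0,0],[0,0,0],[0,0,0],[0,0,0],[0,0,0],[0,0,0],[0,0,0],[0,0,0],[0,0,0],[0,0,0],[0,0,0],[0,0,0],[0,0,-0.133],[0,0,-0.133],[0,0,-0.133],[0,0,-0.133],[0,0,-0.133],[0,0,-0.133],[0,0,0]]'

```text
clock: 12.6
position: [0.4695, -0.363, 0.19]
tool_rot: [3.141, 0.0, 2.963]
force: [-1.0, 0.1, 0.3]
grip_width: 0.0851
finger_force: 0.0
```

```bash
python3 - <<'E'
from h import *
bubble()
f=snap("wrist","pics/w3.png"); I=f["img"]
print(fproj(f,[.47,-.365,.046]), bot.observe()["qpos"].round(2), [(r["position"],r["score"]) for r in bot.find_in("wrist","controller")][:2])
g=blob(I,(50,80,60),(85,255,255),(240,100,400,300)); print("disp",fang(f,g,.046))
E
```

```text
vial [ 0.4904 -0.0882] ax [310. 315.] bubble area 6609.0 offset plate mm [ 0.1 -0.3]
[316.44574297 184.89195527] [ 0.45  0.52  0.15  1.73 -0.1   0.89  2.03] [([0.4652, -0.3622, 0.0468], 0.78), ([0.3565, -0.656, 0.0439], 0.78)]
disp (array([ 444.2, -360.5]), array([44.9, 40.6]), 'ang', 82.1, 'mean', array([ 0.4442, -0.3604]), 1993)
```

View pics/w3.png

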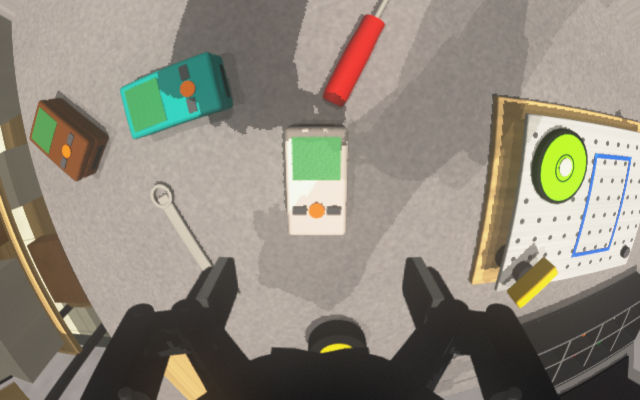

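The white controller is at (317,185), centred under the gripper. The screwdriver handle at (335,100) lies beyond its near end, and the wrench at (180,220) is well clear. Next, the top-face corners and button-to-display axis.

```bash
python3 - <<'E'
from h import *
f=snap("wrist"); I=f["img"]
h=cv2.cvtColor(I,cv2.COLOR_RGB2HSV)
m=cv2.inRange(h,(0,0,185),(180,60,255)); z=np.zeros_like(m); z[122:245,275:360]=m[122:245,275:360]
z|=blob(I,(50,80,60),(85,255,255),(280,120,355,200))
z=cv2.morphologyEx(z,cv2.MORPH_CLOSE,np.ones((15,15)))
print(fang(f,z,.046),cv2.boundingRect(z))
d=fang(f,blob(I,(50,80,60),(85,255,255),(280,120,355,200)),.046)[4]
b=fang(f,blob(I,(5,150,120),(18,255,255),(290,195,340,225)),.046)[4]
v=b-d; print(d,b,np.degrees(np.arctan2(v[1],v[0])))
# side edges per row
L=[];R=[]
for y in range(145,230,5):
    xs=np.nonzero(z[y])[0]; L.append(fray(f,xs[0],y,.046)[:2]); R.append(fray(f,xs[-1]+1,y,.046)[:2])
for E in (L,R):
    E=np.array(E); p=np.polyfit(E[:,0],E[:,1],1); print("edge y at x=.47",np.polyval(p,.47),np.degrees(np.arctan(p[0])))
E
```

```text
(array([ 468.6, -370.9]), array([ 70.4, 107.7]), 'ang', 174.4, 'mean', array([ 0.4663, -0.3687]), 7053) (275, 129, 73, 107)Traceback (most recent call last):
  File "<stdin>", line 10, in <module>
TypeError: unsupported operand type(s) for -: 'str' and 'str'
```

```bash
python3 - <<'E'
from h import *
I=cv2.imread("pics/w3.png")[:,:,::-1].copy(); f=snap("wrist")
d=fang(f,blob(I,(50,80,60),(85,255,255),(280,120,355,200)),.046)
b=fang(f,blob(I,(5,150,120),(18,255,255),(290,195,340,225)),.046)
v=b[5]-d[5]; print(d[5],b[5],np.degrees(np.arctan2(v[1],v[0])))
g=cv2.GaussianBlur(cv2.cvtColor(I,cv2.COLOR_RGB2GRAY),(3,3),0).astype(float); G=cv2.Sobel(g,cv2.CV_64F,1,0)
for lo,hi,s in ((280,298,1),(336,356,-1)):
    E=np.array([fray(f,lo+np.argmax(s*G[y,lo:hi]),y,.046)[:2] for y in list(range(188,203,2))+list(range(216,230,2))])
    p=np.polyfit(E[:,0],E[:,1],1); print("edge y at x=.47",np.polyval(p,.47),np.degrees(np.arctan(p[0])),np.std(E[:,1]-np.polyval(p,E[:,0])))
E
```

```text
[ 0.4442 -0.3605] [ 0.4957 -0.3701] -10.559188364314485
edge y at x=.47 -0.3946984569883914 -9.183671809107153 0.00029394062810017253
edge y at x=.47 -0.3358612310608039 -10.586833406277902 0.00022381128873154893
```

Emit:
apply_moves --claw '[0.085,0.085,0.085,0.085,0.085,0.085,0.0,0.0,0.0,0.0,0.0,0.0]' --xyz '[[0,-0.002,0.03],[0,0,0.05],[0,0,0.045],[0,0,0.03],[0,0,0.015],[0,0,0.008],[0,0,0],[0,0,0],[0,0,0],[0,0,0],[0,0,0],[0,0,0]]' --twist '[[0,0,0],[0,0,0],[0,0,0],[0,0,0],[0,0,0],[0,0,0],[0,0,0],[0,0,0],[0,0,0],[0,0,0],[0,0,0],[0,0,0]]' --force 40

```text
clock: 14.05
position: [0.4698, -0.3658, 0.0133]
tool_rot: [-3.141, 0.002, 2.961]
force: [-1.4, 0.6, 9.0]
grip_width: 0.0594
finger_force: 45.1
```

Emit:
apply_moves --claw '[0.0,0.0,0.0,0.0,0.0,0.0]' --xyz '[[0,0,-0.01],[0,0,-0.03],[0,0,-0.04],[0,0,-0.04],[0,0,-0.03],[0,0,0]]' --twist '[[0,0,0],[0,0,0],[0,0,0],[0,0,0],[0,0,0],[0,0,0]]'

```text
clock: 14.65
position: [0.4706, -0.3665, 0.1669]
tool_rot: [-3.139, 0.007, 2.96]
force: [0.3, -0.1, -3.0]
grip_width: 0.0596
finger_force: 45.0
```

```bash
python3 - <<'E'
from h import *
plan([.565,.0188,.162],np.pi-np.radians(9))
E
```

```text
tool shift [-0.0234  0.396   0.0049] dist 0.397 twist z -0.024 yaw 2.960 q7 2.044 t 14.65
```

Emit:
apply_moves --claw '[0,0,0,0,0,0,0,0,0,0,0,0,0,0,0]' --xyz '[[-0.001,0.015,0],[-0.002,0.03,0],[-0.002,0.036,0],[-0.002,0.036,0],[-0.002,0.036,0],[-0.002,0.036,0],[-0.002,0.036,0],[-0.002,0.036,0],[-0.002,0.036,0],[-0.002,0.036,0],[-0.0024,0.033,0],[-0.001,0.02,0],[-0.001,0.01,0],[0,0,0],[0,0,0]]' --twist '[[0,0,0],[0,0,0],[0,0,0],[0,0,0],[0,0,0],[0,0,0],[0,0,0],[0,0,0],[0,0,0],[0,0,0],[0,0,0],[0,0,-0.012],[0,0,-0.012],[0,0,0],[0,0,0]]'

```text
clock: 16.15
position: [0.5627, 0.019, 0.1615]
tool_rot: [-3.141, -0.001, 2.984]
force: [-0.1, -0.6, -2.8]
grip_width: 0.059
finger_force: 44.9
```

```bash
python3 - <<'E'
from h import *
plan([.565,.0188,.0665],np.pi-np.radians(9))
f=snap("wrist","pics/w4.png")
E
```

```text
tool shift [-0.0023  0.0002  0.095 ] dist 0.095 twist z -0.001 yaw 2.984 q7 1.346 t 16.15
```

View pics/w4.png

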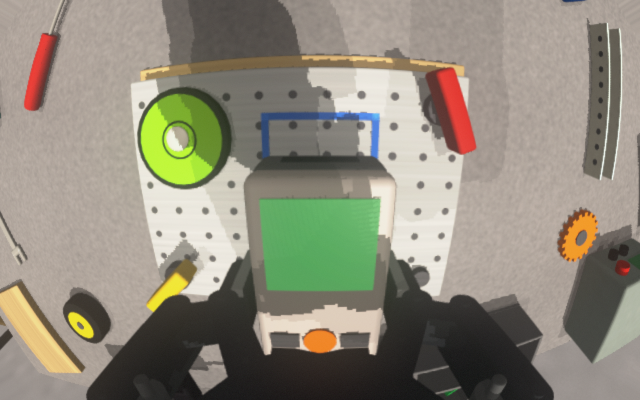

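The controller (320,250) is held upright and parallel to the outline, and the bubble (177,138) sits within the ring. I'll lower it to just above contact, then creep down.

Emit:
apply_moves --claw '[0,0,0,0,0,0,0,0]' --xyz '[[-0.002,0,0.02],[0,0,0.025],[0,0,0.02],[0,0,0.015],[0,0,0.007],[0,0,0.004],[0,0,0],[0,0,0]]' --twist '[[0,0,0],[0,0,0],[0,0,0],[0,0,0],[0,0,0],[0,0,0],[0,0,0],[0,0,0]]'

```text
clock: 17.0
position: [0.5655, 0.0195, 0.0715]
tool_rot: [3.141, 0.001, 2.984]
force: [0.3, -0.2, -2.6]
grip_width: 0.0593
finger_force: 44.8
```

Emit:
apply_moves --claw '[0,0,0,0]' --xyz '[[0,0,0.001],[0,0,0.001],[0,0,0.001],[0,0,0]]' --twist '[[0,0,0],[0,0,0],[0,0,0],[0,0,0]]'

```text
clock: 17.4
position: [0.5651, 0.0198, 0.0678]
tool_rot: [-3.142, -0.0, 2.985]
force: [0.0, -0.0, -3.1]
grip_width: 0.0592
finger_force: 44.8
```

Emit:
apply_moves --claw '[0,0,0]' --xyz '[[0,0,0.0007],[0,0,0.0007],[0,0,0]]' --twist '[[0,0,0],[0,0,0],[0,0,0]]'

```text
clock: 17.7
position: [0.5652, 0.0198, 0.0664]
tool_rot: [-3.142, 0.0, 2.985]
force: [0.5, 0.4, -1.7]
grip_width: 0.0596
finger_force: 45.0
```

Emit:
apply_moves --claw '[0,0]' --xyz '[[0,0,0.0006],[0,0,0]]' --twist '[[0,0,0],[0,0,0]]'

```text
clock: 17.9
position: [0.5652, 0.0198, 0.0663]
tool_rot: [3.142, 0.0, 2.985]
force: [-5.0, -0.1, 9.3]
grip_width: 0.0591
finger_force: 46.4
```

Emit:
apply_moves --claw '[0.065,0.075,0.085,0.085,0.085,0.085,0.085,0.085,0.085,0.085,0.085,0.085,0.085,0.085,0.085]' --xyz '[[0,0,0],[0,0,0],[0,0,0],[0,0,0],[0,0,-0.01],[0,0,-0.03],[0,0,-0.04],[0,0,-0.04],[0,0,-0.03],[0,0,0],[0,0,0],[0,0,0],[0,0,0],[0,0,0],[0,0,0]]' --twist '[[0,0,0],[0,0,0],[0,0,0],[0,0,0],[0,0,0],[0,0,0],[0,0,0],[0,0,0],[0,0,0],[0,0,0],[0,0,0],[0,0,0],[0,0,0],[0,0,0],[0,0,0]]'

```text
clock: 19.4
position: [0.565, 0.0198, 0.2153]
tool_rot: [-3.141, -0.001, 2.985]
force: [-0.0, 0.6, -0.9]
grip_width: 0.085
finger_force: 0.0
```

```bash
python3 - <<'E'
from h import *
snap("wrist","pics/w5.png"); bubble(); print(bot.observe()["force"])
E
```

```text
vial [ 0.4912 -0.0889] ax [302. 312.] bubble area 5417.0 offset plate mm [ 0.1 -1.3]
[ 0.47446451 -0.28194158 -0.38999018]
```

View pics/w5.png

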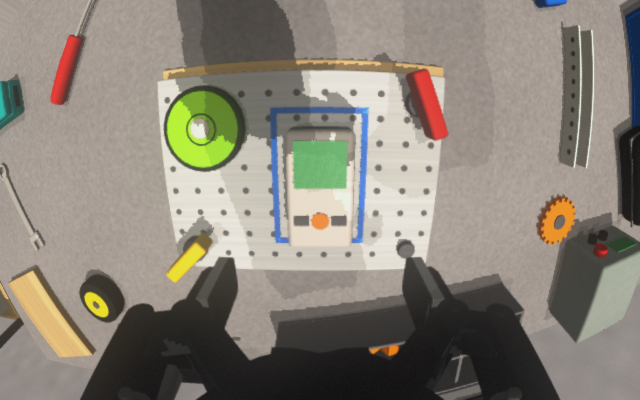

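The controller stands inside the outline and the bubble (202,128) is in the ring. I'll check the fit numerically, since perspective hides the far gap.

```bash
python3 - <<'E'
from h import *
f=snap("wrist"); I=f["img"]
d=fang(f,blob(I,(50,80,60),(85,255,255),(285,130,355,195)),.099)[5]
b=fang(f,blob(I,(5,150,120),(18,255,255),(300,205,340,235)),.099)[5]
v=b-d; print("ctrl mid",(d+b)/2,np.degrees(np.arctan2(v[1],v[0])))
P=np.array([fray(f,u,w,.053)[:2] for u,w in [(273,111),(367,111),(279,240),(360,240)]]);print(P.round(4),P.mean(0))
bubble()
E
```

```text
ctrl mid [0.56535 0.02095] -8.98383470933737
[[ 0.4894 -0.0133]
 [ 0.5038  0.0778]
 [ 0.6272 -0.0344]
 [ 0.6412  0.0542]] [0.56536473 0.02107262]
vial [ 0.4912 -0.089 ] ax [303. 311.] bubble area 5463.0 offset plate mm [ 0.  -1.2]
```

Centred to under 1 mm and aligned at -9.0°, with the bubble about 1.2 mm off centre. Handing in.

```bash
python3 -c "
from workcell import bot
print(bot.job_done())"
```

```text
the job is handed in; nothing more can be done
None
```

I levelled the plate and set the controller right way up inside the blue outline, centred to under 1 mm and lined up with it; the bubble was about 1.2 mm off centre when I handed the job in at about 20 s.

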